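# Open the board cutter and square up the board

## Task

Get the studio's board cutter ready for trimming: with the fingertips under its red handle, gently push the blade arm up past its balance point, until the counterweight carries it over and it stays raised by itself, and push the brown board across the bed until its back edge is flush against the rear fence. Only push: do not grip the handle or let the arm slam, do not pick the board up, and leave the brush jar, the glue bottle and the tape roll as they stand. Finish with the hand clear of everything.

Things in the scene. Friction and masses are not known exactly. Their poses are not given: they have to be found in the camera images.
- cutter: bench board cutter fixed to the table, green, with a grey bed 320 mm (x) by 260 mm (y), its top 55 mm above the table. Origin at table level under the middle of the bed; x points from the bed's front edge (robot side) to the rear fence, y left, z up. Aluminium rear fence on the bed: 18 mm high, its flat front face at x = +135 mm, y = -115 to +130 mm. Clear finger guard 35 mm high at y = -122 mm
- blade_arm: the cutter's swinging arm, with a red grip 100 mm long and 28 mm thick at its front end, over bare table. Origin at the middle of the grip. Arm down: origin 100 mm above the table, at x = -200, y = -150 mm from the cutter's origin, axes as the cutter's. It turns about an axis parallel to the cutter's y, 390 mm behind the origin and 25 mm below it, so its pitch is the arm's angle: 0 down, 0.785 rad fully raised
- grip (a point): lowest point of the red grip's middle (14 mm under the blade arm's origin), where to push up. About 2 N is needed at the start, falling to nothing at the arm's balance point at 0.44 rad. Below that the arm drops shut; above it the iron counterweight behind the pivot carries the arm on up to its rubber stop at 0.785 rad, where the grip's middle is 370 mm above the table and 130 mm further back
- board: loose square of stiff brown board, 160 x 160 mm, 5 mm thick, about 90 g, lying flat on the bed. Origin at the centre of its underside; x points to its back edge (80 mm from the origin), which is to lie along the fence; its front edge is 80 mm the other way. At the start it is turned up to 0.15 rad from the cutter's x and lies 80 to 110 mm short of the fence
- brush_jar: glass jar 72 mm across and 98 mm high with brushes sticking out to 240 mm above its foot and 55 mm to each side, left of the cutter. Origin at the centre of its underside
- glue: white bottle with a green cap, 58 mm across and 150 mm high. Origin at the centre of its underside
- tape: roll of masking tape lying flat, 100 mm across and 25 mm high. Origin at the centre of its underside
Not all that is in view belongs to the job. What is meant by the board is not purple, and is the smaller of those in its own colour.

How it is judged:
By the outcome, as a careful person would: the job done as asked, in the order asked, and still so for the second after the job is handed in, with the robot touching nothing.
It also fails if it takes over 64 s, if anything falls off the work surface, if the arm or the gripper's body presses on something with over 40 N, if the wrist force passes 120 N, or if a joint passes its speed limit or range.

## Robot

A 6-joint arm with a two-finger parallel gripper is mounted at the origin on the work surface. World frame = base frame: x ahead of the robot, y to its left, z up, the work surface at z = 0. Lengths are in mm, angles in rad, forces in N, time in s.
With the tool pointing down it reaches from about 275 to 750 mm from the base axis. Payload 10.2 kg.
Tool frame: the origin (TCP) lies at the very end of the fingers, on their centre line; the grasp point (between the pads) lies 19 mm behind it; z points along the fingers, y is the line along which they close (so a half turn about z gives the same grasp; the last joint's range is limited). The gripper opens to 85 mm and grips with 20 to 120 N. Pads are 22 mm wide; open, the fingers measure 114 mm over their backs; the gripper's body (76 mm by 85 mm) begins 54 mm behind the grasp point. The pads swing forward as they close: fully open they stand 13 mm farther back than shut.
Start: joints at [-0.223, 0.313, 1.498, -0, 1.331, -0.223], TCP at [525.006, -0.013, 231.294] pointing down, gripper open.
Joint ranges: [-2.94, 2.94], [-0.97, 2.17], [0.19, 2.56], [-1.23, 4.37], [0.02, 3.11], [-2.88, 2.88]. Speed limits (rad/s): [2.39, 2.39, 3.01, 3.14, 3.14, 3.14].

## Interface

Orientations are given as a unit quaternion [w, x, y, z].
In Python, from rig import monitor, eyes, job gives the robot as it stands. The module is installed in compiled form; this text tells all that it offers.
- The arm moves only by the tool send_rows, never from a script. Its argument "targets" is one flat list of numbers, 7 for each row, row after row: the turn, a rotation vector about the tool's x, y, z in degrees, then the shift along the tool's x, y, z in units of 60 mm (1.0 is 60 mm), then the opening, from -1 (shut) to 1 (fully open), so that 0 is half open. A call has 1 to 5 rows; each row shifts and turns the commanded pose from where the row before left it, along the tool's axes as they then stand; what a row does not reach is not made up. A row lasts 1/8 s, in which the tool goes at most 62.5 mm and 10.7 degrees, less where a joint would pass 70% of its speed; a pose out of reach is approached as far as the arm can. A call is refused whole if a number of a shift passes 1 or a number of a turn 10.7, either way. A call with a gripper value outside its range is refused whole. The fingers move at their own pace and stop on an object; "newtons" is the grip in N (left out, the last holds). Time passes only in rows, so rows that do not move let the fingers close. It gives the time, the measured TCP pose, the force, the opening and the grip force at its end, in the units of the state.
- monitor.sense(): the state, without advancing time (a new reading comes with each control period).
- eyes.capture(name): name is "scene" or "side" or "wrist"; returns a dict with "img" (480x640x3 uint8, red, green, blue), "K" (3x3 intrinsics, pixels), "R" (3x3) and "t" (3): a world point X has camera coordinates R X + t. Camera axes: x right, y down, z forward; pixel columns grow to the right and rows downward; lengths in mm; the calibration is good to about 2 mm. A picture is of the moment at which its call begins. There is no depth.
- job.finish_job(): hands the job in; it is judged then, once.
The state is a dict: "time_s": time; "joints": joint angles; "dq": joint speeds; "tau": joint torques, N m; "eef_pos": TCP position; "ee_rot": TCP orientation; "force": force on the tool from outside, world axes, zero at the start; "wrist_torque": the same for the moment, N m; "grip_width": opening from 0.0 (shut) to 1.0 (fully open); "grip_force": force on a finger pad.
Only numpy, scipy, OpenCV 4.12 (cv2) and the standard library are available. Lean on these libraries where they do the work, as an engineer would, in place of code of your own. Each camera call takes 0.05 s, during which the arm holds its last target. There are 200 camera calls.

## Working session

There is one attempt and no reset: what is moved stays moved. The work goes in short steps, Python scripts to look and compute and a tool call to move; the robot and the scene stay as the last step left them, time stands still between calls to the robot, and variables do not carry over. Pictures are saved under pics/ and viewed, at most 10 in all, crops included, and the job is handed in when it is done.

Besides the shell and the picture viewer there is one more tool, called after "Call:" as name(argument=value, ...), one argument or row to a line, values as JSON. send_rows: Moves the arm, as the interface text tells. Its arguments: {"type":"object","properties":{"targets":{"type":"array","items":{"type":"number"}},"newtons":{"type":"number"}},"required":["targets"]}

```bash
mkdir -p pics; python3 - <<'E'
from rig import monitor, eyes
import cv2,numpy as np
for n in ("scene","side"):
    c=eyes.capture(n); cv2.imwrite(f"pics/{n}0.png",c["img"][:,:,::-1]); np.savez(f"{n}0.npz",**c)
    print(n,c["K"].tolist(),(-c["R"].T@c["t"]).round(0),c["R"].round(3).tolist())
s=monitor.sense(); print(s["ee_rot"],s["force"],s["time_s"])
E
```

```text
scene [[532.8959743492102, 0.0, 310.68936202117953], [0.0, 532.8959743492102, 228.94195814231531], [0.0, 0.0, 1.0]] [1070. -295. 1128.] [[0.516, 0.856, -0.015], [0.714, -0.44, -0.544], [-0.472, 0.27, -0.839]]
side [[458.05783172529607, 0.0, 323.5962316940204], [0.0, 458.05783172529607, 232.74023870525258], [0.0, 0.0, 1.0]] [ 344. -531.  618.] [[0.967, -0.257, 0.002], [-0.172, -0.654, -0.737], [0.19, 0.712, -0.676]]
[-5.13004649e-04  7.07110853e-01  7.07102451e-01 -3.18851004e-04] [-0.29454787  0.11827355 -0.23609021] 0.1
```

View pics/scene0.png

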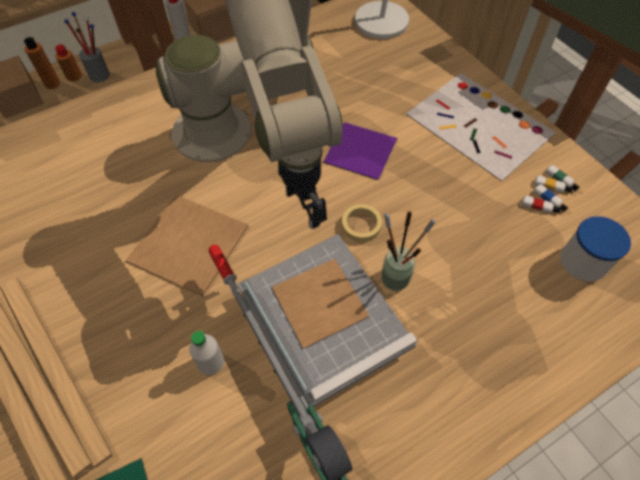

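View pics/side0.png

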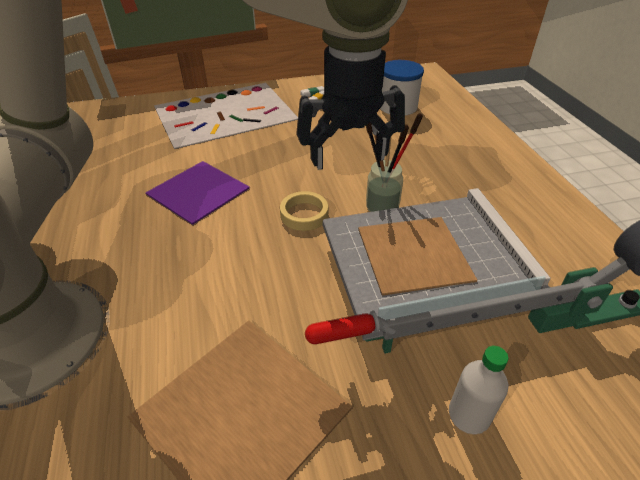

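In the scene view there are three candidates: the purple sheet (362,150), the large brown board on the table (188,245) and the small brown board on the bed (320,302). The small one fits, because it is brown, the smaller of the two browns, and lies on the bed. I'll confirm that in a crop and measure.

```bash
cat > h.py <<'E'
import numpy as np,cv2
def ray(c,u,v):
    d=c["R"].T@np.linalg.inv(c["K"])@np.array([u,v,1.]); return -c["R"].T@c["t"],d
def plane(c,u,v,z):
    o,d=ray(c,u,v); return o+d*(z-o[2])/d[2]
def tri(c1,p1,c2,p2):
    o1,d1=ray(c1,*p1);o2,d2=ray(c2,*p2)
    s=np.linalg.lstsq(np.c_[d1,-d2],o2-o1,rcond=None)[0]
    a,b=o1+s[0]*d1,o2+s[1]*d2; return (a+b)/2,np.linalg.norm(a-b)
def proj(c,X):
    q=c["K"]@(c["R"]@np.array(X,float)+c["t"]); return q[:2]/q[2]
def big(m):
    cs=cv2.findContours(m.astype(np.uint8),0,cv2.CHAIN_APPROX_NONE)[0]; return max(cs,key=cv2.contourArea)
def red(img):
    h=cv2.cvtColor(img,cv2.COLOR_RGB2HSV); return ((h[...,0]<6)|(h[...,0]>174))&(h[...,1]>180)&(h[...,2]>70)
E
python3 - <<'E'
from h import *
S=dict(np.load("scene0.npz"));D=dict(np.load("side0.npz"))
cv2.imwrite("pics/crop.png",cv2.resize(S["img"][220:410,185:430][:,:,::-1],None,fx=3,fy=3,interpolation=cv2.INTER_CUBIC))
cc=[]
for c,box in((S,(200,260,230,300)),(D,(295,385,300,350))):
    m=red(c["img"]);k=np.zeros_like(m);k[box[2]:box[3],box[0]:box[1]]=1
    r=cv2.minAreaRect(big(m&k));cc.append(r[0]);print(r)
    b=cv2.boxPoints(r);print(b.round(1).tolist())
print(tri(S,cc[0],D,cc[1]))
for n,c,box in(("S",S,(270,370,255,350)),("D",D,(350,480,215,295))):
    h=cv2.cvtColor(c["img"],cv2.COLOR_RGB2HSV);m=(h[...,1]>90)&(h[...,0]<25);k=np.zeros_like(m);k[box[2]:box[3],box[0]:box[1]]=1
    ct=big(cv2.morphologyEx((m&k).astype(np.uint8),3,np.ones((5,5))))
    q=cv2.approxPolyDP(cv2.convexHull(ct),8,True)[:,0]
    print(n,q.tolist());P=np.array([plane(c,*p,60) for p in q]);print(P.round(0).tolist(),np.linalg.norm(P-np.roll(P,1,0),axis=1).round(0))
# bed corners & objects
for p in((335,238),(240,277),):print("bed front S",p,plane(S,*p,55).round(0))
for p in((323,221),):print("bed front-left D",plane(D,*p,55).round(0))
E
```

```text
((219.2000274658203, 259.9000244140625), (33.09380340576172, 10.28591251373291), 63.43495178222656)
[[207.1999969482422, 247.39999389648438], [216.39999389648438, 242.8000030517578], [231.1999969482422, 272.3999938964844], [222.0, 277.0]]
((339.48077392578125, 328.40386962890625), (20.199960708618164, 70.2095718383789), 78.69007110595703)
[[303.1000061035156, 325.3999938964844], [371.8999938964844, 311.6000061035156], [375.8999938964844, 331.3999938964844], [307.0, 345.20001220703125]]
(array([ 459.19505246, -180.25688097,  105.59350313]), np.float64(2.1933556692213947))
S [[334, 259], [368, 315], [303, 347], [272, 287]]
[[568.0, 53.0, 60.0], [723.0, 41.0, 60.0], [712.0, -116.0, 60.0], [556.0, -104.0, 60.0]] [157. 156. 157. 157.]
D [[441, 217], [476, 281], [382, 294], [358, 228]]
[[725.0, 42.0, 60.0], [709.0, -118.0, 60.0], [553.0, -105.0, 60.0], [565.0, 53.0, 60.0]] [160. 161. 157. 158.]
bed front S (335, 238) [518.  87.  55.]
bed front S (240, 277) [ 493. -153.   55.]
bed front-left D [509.  93.  55.]
```

View pics/crop.png

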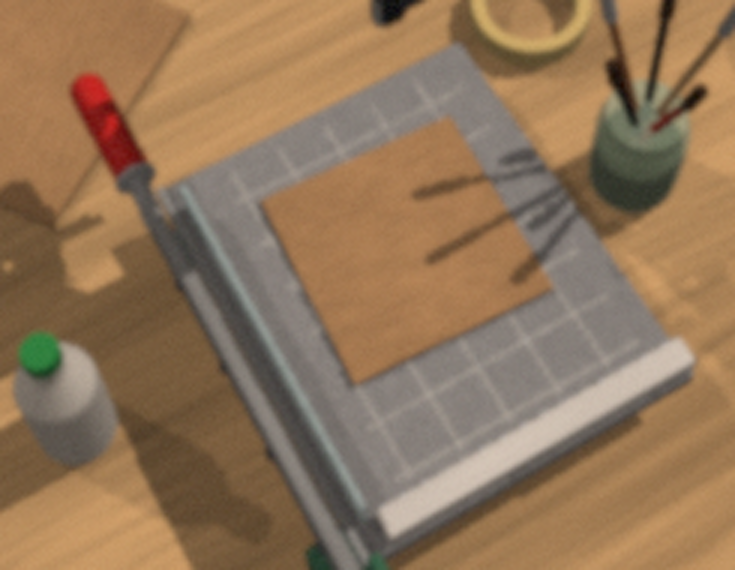

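The crop confirms it: the small brown board on the grey bed (crop 262-550, 118-385), with the tape to the left front and the jar to its left. The fence's top front edge runs from crop (378,512) to (670,342). Next I'll work out the cutter frame and the obstacles.

```bash
python3 - <<'E'
from h import *
S=dict(np.load("scene0.npz"));D=dict(np.load("side0.npz"))
f=lambda x,y:(x/3+185-.33,y/3+220-.33)
a=plane(S,*f(460,45),55);b=plane(S,*f(165,190),55)
l=plane(S,*f(668,342),73);r=plane(S,*f(378,512),73)
print("bed FL,FR",a.round(1),b.round(1),np.linalg.norm(a-b));print("fence top L,R",l.round(1),r.round(1),np.linalg.norm(l-r))
for v in(a-b,l-r):print("yaw",np.arctan2(-v[0],v[1]).round(3))
A=S["img"][240:265,190:215];
for n,p,z,q in(("tapetop",(362,222),25,(304,208)),("jarfoot",(396,283),0,(384,207)),("gluecap",(198,338),150,(495,356))):
    print(n,plane(S,*p,z).round(0),plane(D,*q,z).round(0),tri(S,p,D,q))
cv2.imwrite("pics/side_crop.png",cv2.resize(D["img"][180:370,290:560][:,:,::-1],None,fx=2.9,fy=2.9,interpolation=cv2.INTER_CUBIC))
E
```

```text
bed FL,FR [514.1  98.3  55. ] [ 506.6 -160.3   55. ] 258.70333025927084
fence top L,R [805.1  82.8  73. ] [ 801.2 -150.5   73. ] 233.24753614549616
yaw -0.029
yaw -0.017
tapetop [498. 180.  25.] [491. 175.  25.] (array([493.51303374, 184.2330277 ,  16.68820923]), np.float64(1.3234916968291401))
jarfoot [671. 162.   0.] [663. 165.   0.] (array([666.56109214, 167.24666626,  -5.65601903]), np.float64(6.77358780159271))
gluecap [ 621. -295.  150.] [ 614. -295.  150.] (array([ 617.7788448 , -294.16990109,  144.97819372]), np.float64(2.689495011947252))
```

View pics/side_crop.png

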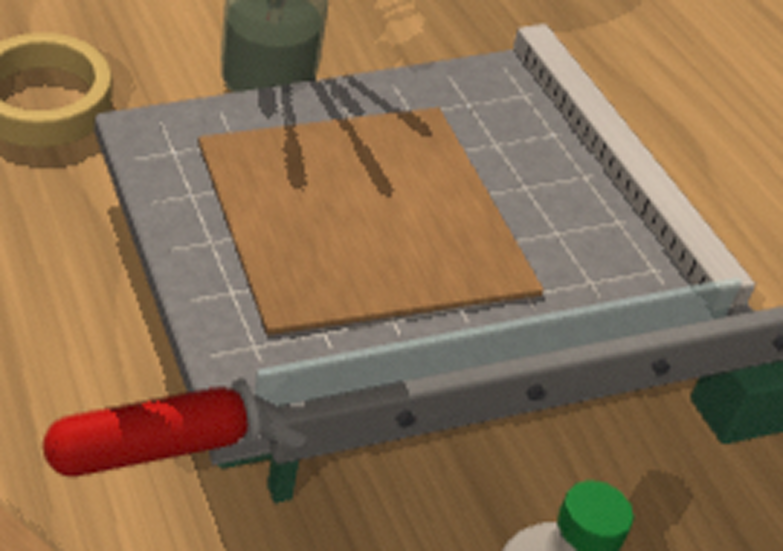

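Call:
send_rows(
  targets=[0,0,0,-1,-0.6,0,-1,0,0,0,-0.5,-0.6,0,-1,0,-10,0,0,0,0,-1,0,-10,0,0,0,0,-1],
)

```text
time_s: 0.6
eef_pos: [456.7, -84.8, 231.8]
ee_rot: [0.125, 0.697, 0.695, -0.124]
force: [-0.2, -0.5, 0.2]
grip_width: 0.145
grip_force: 0.0
```

```bash
cat > st.py <<'E'
from rig import monitor
import numpy as np
from scipy.spatial.transform import Rotation as R
s=monitor.sense();q=s["ee_rot"];M=R.from_quat([q[1],q[2],q[3],q[0]]).as_matrix()
print("t",s["time_s"],"p",np.round(s["eef_pos"],1),"j",np.round(s["joints"],2),"F",np.round(s["force"],1),"g",s["grip_width"]);print(M.round(3))
E
python3 st.py
```

```text
t 0.6 p [456.7 -84.8 231.8] j [-0.25  0.18  1.72 -0.37  1.18 -0.12] F [-0.2 -0.5  0.2] g 0.14543269872311693
[[ 0.003  1.     0.001]
 [ 0.938 -0.002 -0.347]
 [-0.347  0.002 -0.938]]
```

Call:
send_rows(
  targets=[0,10,0,0,0,0,-1,0,10,0,0,0,0,-1,0,0,0,-1,0,0,-1,0,0,0,-1,0,0,-1,0,0,0,-1,0,0,-1],
)

```text
time_s: 1.23
eef_pos: [456.5, -265.5, 231.1]
ee_rot: [-0.0, 0.707, 0.707, 0.0]
force: [1.6, 0.5, 0.1]
grip_width: -0.003
grip_force: 0.0
```

Call:
send_rows(
  targets=[0,10,0,0,0,0,-1,0,10,0,0,0,0,-1,0,10,0,0,0,0,-1,0,10,0,0,0,0,-1],
)

```text
time_s: 1.72
eef_pos: [456.8, -264.0, 231.4]
ee_rot: [-0.243, 0.664, 0.664, 0.244]
force: [-0.0, 0.3, -0.5]
grip_width: 0.003
grip_force: 0.0
```

```bash
python3 st.py
```

```text
t 1.725 p [ 456.8 -264.   231.4] j [-0.94  0.58  1.25  0.41  1.88 -0.93] F [-0.   0.3 -0.5] g 0.002651981977779161
[[-0.     1.     0.001]
 [ 0.763 -0.     0.647]
 [ 0.647  0.001 -0.763]]
```

Call:
send_rows(
  targets=[0,10,0,0,0,0,-1,0,10,0,0,0,0,-1,0,10,0,0,0,0,-1,0,0,0,0,0,0,-1],
)

```text
time_s: 2.22
eef_pos: [456.5, -264.0, 228.9]
ee_rot: [-0.407, 0.58, 0.578, 0.406]
force: [0.5, 0.1, 0.1]
grip_width: -0.0
grip_force: 0.0
```

```bash
python3 st.py
```

```text
t 2.225 p [ 456.5 -264.   228.9] j [-1.01  0.81  1.15  0.68  2.22 -0.9 ] F [0.5 0.1 0.1] g -0.00017171481814386836
[[ 0.003  1.     0.   ]
 [ 0.339 -0.001  0.941]
 [ 0.941 -0.003 -0.339]]
```

Call:
send_rows(
  targets=[0,0,0,-0.7,0,0.25,-1,0,0,0,-0.7,0,0.25,-1,0,0,0,-0.7,0,0.25,-1,0,0,0,-0.55,0,0.2,-1,0,0,0,0,0,0,-1],
)

```text
time_s: 2.85
eef_pos: [456.7, -263.9, 61.7]
ee_rot: [-0.406, 0.579, 0.579, 0.405]
force: [0.5, -0.9, 0.9]
grip_width: -0.003
grip_force: 0.0
```

```bash
python3 st.py; python3 - <<'E'
from rig import eyes
import cv2
c=eyes.capture("side");cv2.imwrite("pics/s1.png",c["img"][:,:,::-1])
E
```

```text
t 2.85 p [ 456.7 -263.9   61.7] j [-1.01  1.04  1.18  0.59  2.   -1.08] F [ 0.5 -0.9  0.9] g -0.0026437191340575824
[[ 0.001  1.    -0.002]
 [ 0.343  0.001  0.939]
 [ 0.939 -0.001 -0.343]]
```

View pics/s1.png

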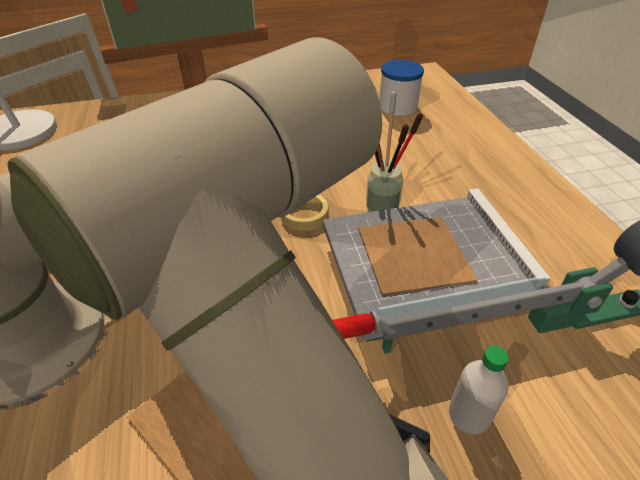

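Call:
send_rows(
  targets=[0,0,0,0.15,0,0.5,-1,0,0,0,0.16,0,0.5,-1,0,0,0,0.16,0,0.5,-1,0,0,0,0,0,0,-1],
)

```text
time_s: 3.4
eef_pos: [457.3, -169.3, 60.2]
ee_rot: [-0.405, 0.579, 0.581, 0.405]
force: [1.3, -1.0, 0.3]
grip_width: -0.004
grip_force: 0.0
```

```bash
python3 st.py; python3 - <<'E'
from rig import eyes
import cv2
c=eyes.capture("scene");cv2.imwrite("pics/s2.png",cv2.resize(c["img"][180:360,120:360][:,:,::-1],None,fx=3,fy=3))
E
```

```text
t 3.4 p [ 457.3 -169.3   60.2] j [-0.92  0.94  1.43  0.63  1.85 -1.12] F [ 1.3 -1.   0.3] g -0.0035905814121081248
[[-0.003  1.    -0.002]
 [ 0.345  0.002  0.939]
 [ 0.939  0.002 -0.345]]
```

View pics/s2.png

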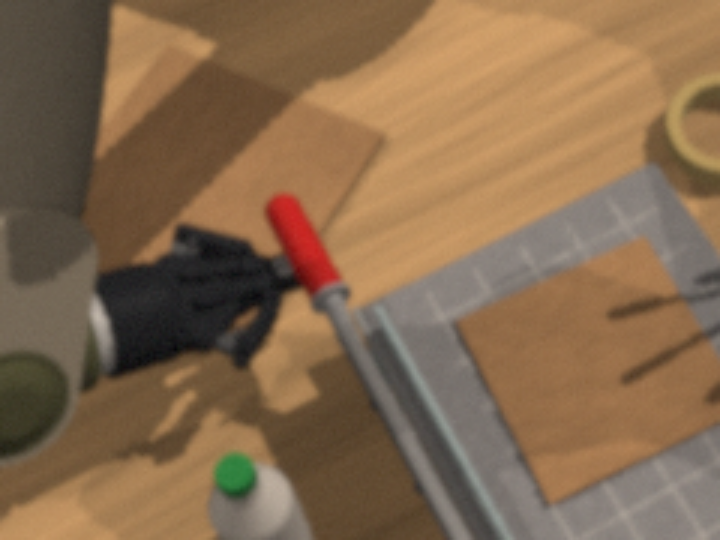

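Call:
send_rows(
  targets=[0,0,0,0.16,0,0,-1,0,0,0,0.16,0.01,-0.06,-1,0,0,0,0.16,0.01,-0.06,-1,0,0,0,0.16,0.02,-0.06,-1,0,0,0,0.16,0.02,-0.06,-1],
)

```text
time_s: 4.08
eef_pos: [460.5, -167.6, 108.9]
ee_rot: [-0.405, 0.579, 0.579, 0.405]
force: [-0.4, -2.3, -2.3]
grip_width: 0.001
grip_force: 1.2
```

Call:
send_rows(
  targets=[0,0,0,0.16,0.03,-0.06,-1,0,0,0,0.16,0.03,-0.06,-1,0,0,0,0.16,0.04,-0.06,-1,0,0,0,0.16,0.04,-0.06,-1,0,0,0,0.16,0.04,-0.06,-1],
)

```text
time_s: 4.7
eef_pos: [471.5, -167.8, 160.1]
ee_rot: [-0.406, 0.579, 0.579, 0.406]
force: [1.0, -0.4, -1.3]
grip_width: -0.002
grip_force: 0.7
```

```bash
python3 st.py; python3 - <<'E'
from rig import eyes
import cv2,numpy as np
from h import *
o=[]
for n in("scene","side"):
    c=eyes.capture(n);cv2.imwrite(f"pics/{n}3.png",c["img"][:,:,::-1]);m=red(c["img"])
    x=np.argwhere(m);print(n,len(x),x.min(0),x.max(0))
S=cv2.imread("pics/scene3.png");D=cv2.imread("pics/side3.png")
cv2.imwrite("pics/m3.png",np.hstack([S[150:450,120:420],D[120:420,280:580]]))
E
```

```text
t 4.7 p [ 471.5 -167.8  160.1] j [-0.9   0.79  1.4   0.69  1.98 -0.99] F [ 1.  -0.4 -1.3] g -0.0023953822333465206
[[-0.     1.     0.   ]
 [ 0.342 -0.     0.94 ]
 [ 0.94   0.    -0.342]]
scene 679 [ 0 56] [265 542]
side 171 [103 331] [274 412]
```

View pics/m3.png

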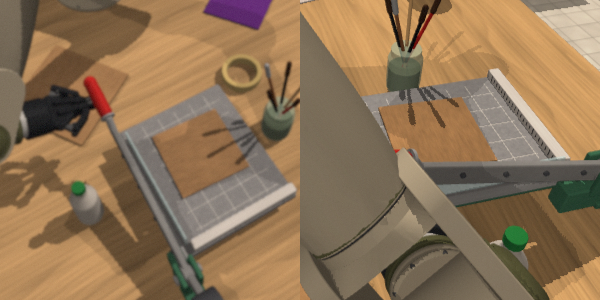

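Call:
send_rows(
  targets=[0,0,0,0.16,0.06,-0.06,-1,0,0,0,0.16,0.07,-0.06,-1,0,0,0,0.16,0.07,-0.06,-1,0,0,0,0.16,0.08,-0.06,-1,0,0,0,0.16,0.08,-0.06,-1],
)

```text
time_s: 5.42
eef_pos: [493.2, -168.3, 211.4]
ee_rot: [-0.406, 0.579, 0.579, 0.406]
force: [-0.9, 0.1, -0.3]
grip_width: -0.001
grip_force: 0.3
```

Call:
send_rows(
  targets=[0,0,0,0.1,0.05,-0.04,-1,0,0,0,0.1,0.05,-0.04,-1,0,0,0,0.1,0.05,-0.04,-1,0,0,0,0.1,0.05,-0.04,-1,0,0,0,0.1,0.05,-0.04,-1],
)

```text
time_s: 6.05
eef_pos: [508.0, -169.4, 243.4]
ee_rot: [-0.406, 0.579, 0.579, 0.406]
force: [-0.4, -0.3, 0.3]
grip_width: 0.002
grip_force: 0.0
```

```bash
cat > ang.py <<'E'
from rig import eyes
from h import *
import sys
c=eyes.capture("scene");m=red(c["img"]);m[:, :150]=0;m[:150]=0;m[:,330:]=0
r=cv2.minAreaRect(big(m));print("grip px",np.round(r[0],1),"size",np.round(r[1],1))
for a in np.arange(0,.8,.1):
    x=-390*np.cos(a)+25*np.sin(a);z=25*np.cos(a)+390*np.sin(a)
    print(round(a,2),proj(c,(464+390+x,-178,75+z)).round(0),end=" ")
print(proj(c,(464+132,-178,370)).round(0))
E
python3 st.py; python3 ang.py
```

```text
t 6.05 p [ 508.  -169.4  243.4] j [-0.86  0.73  1.25  0.8   2.11 -0.8 ] F [-0.4 -0.3  0.3] g 0.002486850200779201
[[ 0.     1.     0.   ]
 [ 0.342 -0.     0.94 ]
 [ 0.94  -0.    -0.342]]
grip px [217.1 237. ] size [48.3 13.8]
0.0 [221. 263.] 0.1 [219. 255.] 0.2 [218. 249.] 0.3 [218. 244.] 0.4 [218. 240.] 0.5 [220. 238.] 0.6 [223. 238.] 0.7 [226. 240.] [231. 242.]
```

Call:
send_rows(
  targets=[0,0,0,0.08,0.05,-0.03,-1,0,0,0,0.08,0.05,-0.03,-1,0,0,0,0.08,0.05,-0.03,-1,0,0,0,0,0,0,-1,0,0,0,0,0,0,-1],
)

```text
time_s: 6.72
eef_pos: [516.8, -169.5, 258.2]
ee_rot: [-0.406, 0.579, 0.579, 0.406]
force: [0.6, -0.1, -1.1]
grip_width: -0.001
grip_force: 0.0
```

```bash
python3 st.py; python3 ang.py
```

```text
t 6.725 p [ 516.8 -169.5  258.2] j [-0.85  0.73  1.21  0.82  2.13 -0.76] F [ 0.6 -0.1 -1.1] g -0.0010224826761813393
[[ 0.     1.    -0.   ]
 [ 0.342  0.     0.94 ]
 [ 0.94  -0.    -0.342]]
grip px [222.6 237.7] size [53.8 15.5]
0.0 [221. 263.] 0.1 [219. 255.] 0.2 [218. 249.] 0.3 [218. 244.] 0.4 [218. 240.] 0.5 [220. 238.] 0.6 [223. 238.] 0.7 [226. 240.] [231. 242.]
```

Call:
send_rows(
  targets=[0,0,0,0,0,0,-1,0,0,0,0,0,0,-1,0,0,0,0,0,0,-1,0,0,0,0,0,0,-1],
)

```text
time_s: 7.28
eef_pos: [516.8, -169.5, 258.3]
ee_rot: [-0.406, 0.579, 0.579, 0.406]
force: [-0.3, 0.3, -0.1]
grip_width: -0.001
grip_force: 0.0
```

```bash
python3 ang.py
```

```text
grip px [227.5 242.1] size [55.1 15.9]
0.0 [221. 263.] 0.1 [219. 255.] 0.2 [218. 249.] 0.3 [218. 244.] 0.4 [218. 240.] 0.5 [220. 238.] 0.6 [223. 238.] 0.7 [226. 240.] [231. 242.]
```

Call:
send_rows(
  targets=[0,0,0,0,0,-0.5,-1,0,0,0,0,0,-0.8,-1,0,0,0,0,-0.8,-0.2,-1,0,0,0,0,-0.8,0,-1,0,-10,0,0,0,0,-1],
)

```text
time_s: 7.95
eef_pos: [418.7, -255.1, 287.4]
ee_rot: [-0.354, 0.614, 0.61, 0.354]
force: [1.6, 0.5, 0.8]
grip_width: 0.001
grip_force: 0.0
```

Call:
send_rows(
  targets=[0,-10,0,0,0,0,0,0,-10,0,0,0,0,1,0,-10,0,0,0,0,1,0,-10,0,0,0,0,1,0,-10,0,0,0,0,1],
)

```text
time_s: 8.57
eef_pos: [420.9, -254.3, 289.7]
ee_rot: [-0.059, 0.705, 0.705, 0.06]
force: [0.5, 0.6, -0.3]
grip_width: 1.0
grip_force: 0.0
```

Call:
send_rows(
  targets=[0,-10,0,0,0,0,1,0,0,10,0,0,0,1,0,0,10,0,0,0,1,0,0,0,0,0,0,1],
)

```text
time_s: 9.07
eef_pos: [420.8, -253.9, 289.2]
ee_rot: [0.0, 0.819, 0.574, 0.0]
force: [0.5, 1.0, 0.4]
grip_width: 0.994
grip_force: 0.0
```

```bash
python3 st.py
```

```text
t 9.075 p [ 420.8 -253.9  289.2] j [-0.78  0.2   1.49  0.    1.45 -0.43] F [0.5 1.  0.4] g 0.9942994070960477
[[ 0.34  0.94  0.  ]
 [ 0.94 -0.34  0.  ]
 [ 0.    0.   -1.  ]]
```

Call:
send_rows(
  targets=[0,0,10.2,0,0,0,1,0,0,10.2,0,0,0,1,0,0,10.2,0,0,0,1,0,0,10.2,0,0,0,1,0,0,10.2,0,0,0,1],
)

```text
time_s: 9.7
eef_pos: [420.8, -254.1, 289.1]
ee_rot: [-0.0, 0.986, 0.164, -0.0]
force: [0.1, 0.2, -0.5]
grip_width: 0.998
grip_force: 0.0
```

Call:
send_rows(
  targets=[0,0,10.2,0,0,0,1,0,0,10,0,0,0,1,0,0,0,0,-0.9,0,1,0,0,0,0,-0.9,0,1,0,0,0,0,-0.9,0,1],
)

```text
time_s: 10.32
eef_pos: [424.0, -90.6, 289.1]
ee_rot: [-0.0, 1.0, -0.009, 0.0]
force: [0.4, 0.2, 0.3]
grip_width: 0.999
grip_force: 0.0
```

Call:
send_rows(
  targets=[0,0,0,0,-0.9,0.5,1,0,0,0,0.6,-0.1,0.9,1,0,0,0,0.6,0,0.9,1,0,0,0,0.6,0,0.9,1,0,0,0,0,0,0,1],
)

```text
time_s: 10.95
eef_pos: [528.2, -34.0, 98.4]
ee_rot: [-0.001, 1.0, -0.009, -0.005]
force: [-0.3, 0.3, 1.2]
grip_width: 0.996
grip_force: 0.0
```

```bash
python3 st.py;python3 - <<'E'
from rig import eyes
import cv2,numpy as np
for n in("scene","side"):
    c=eyes.capture(n);cv2.imwrite(f"pics/{n}4.png",c["img"][:,:,::-1]);np.savez(n+"4.npz",**c)
S=cv2.imread("pics/scene4.png");D=cv2.imread("pics/side4.png")
cv2.imwrite("pics/m4.png",np.hstack([S[150:450,170:470],D[120:420,280:580]]))
E
```

```text
t 10.95 p [528.2 -34.   98.4] j [-0.29  0.47  1.64  0.    1.04  1.3 ] F [-0.3  0.3  1.2] g 0.9959895045220277
[[ 1.    -0.017 -0.009]
 [-0.017 -1.     0.003]
 [-0.009 -0.003 -1.   ]]
```

View pics/m4.png

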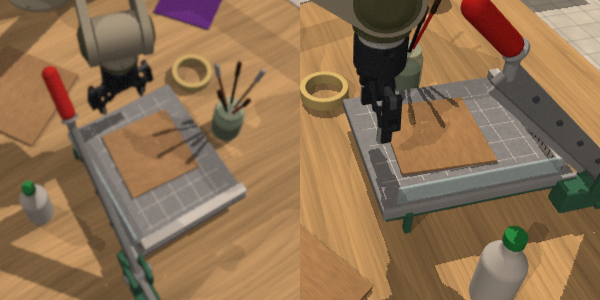

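The blade arm is standing raised at the stop, and the fingers hang in front of the board (side crop tip ~(385,140)). I'll lower in small steps until they touch the bed.

Call:
send_rows(
  targets=[0,0,0,0,0,0.3,1,0,0,0,0,0,0.2,1,0,0,0,0,0,0.1,1,0,0,0,0,0,0,1],
)

```text
time_s: 11.55
eef_pos: [529.4, -34.6, 67.9]
ee_rot: [0.0, 1.0, -0.01, 0.0]
force: [-0.6, 0.5, -0.1]
grip_width: 1.001
grip_force: 0.0
```

Call:
send_rows(
  targets=[0,0,0,0,0,0.05,1,0,0,0,0,0,0,1],
)

```text
time_s: 11.8
eef_pos: [529.3, -34.5, 64.4]
ee_rot: [0.0, 1.0, -0.01, 0.0]
force: [0.4, 0.8, 0.1]
grip_width: 1.0
grip_force: 0.0
```

Call:
send_rows(
  targets=[0,0,0,0,0,0.05,1,0,0,0,0,0,0,1],
)

```text
time_s: 12.05
eef_pos: [529.2, -34.5, 61.1]
ee_rot: [-0.0, 1.0, -0.01, -0.0]
force: [-0.2, -0.4, -0.6]
grip_width: 1.0
grip_force: 0.0
```

Call:
send_rows(
  targets=[0,0,0,0,0,0.05,1,0,0,0,0,0,0,1],
)

```text
time_s: 12.3
eef_pos: [529.2, -34.5, 58.1]
ee_rot: [-0.0, 1.0, -0.01, -0.0]
force: [0.9, -0.1, -0.6]
grip_width: 0.998
grip_force: 0.0
```

Call:
send_rows(
  targets=[0,0,0,0,0,0.04,1,0,0,0,0,0,0,1],
)

```text
time_s: 12.55
eef_pos: [529.2, -34.5, 55.7]
ee_rot: [-0.0, 1.0, -0.01, -0.0]
force: [0.2, 0.2, 0.0]
grip_width: 0.997
grip_force: 0.0
```

Call:
send_rows(
  targets=[0,0,0,0,0,0.03,1,0,0,0,0,0,0,1],
)

```text
time_s: 12.8
eef_pos: [529.3, -34.5, 54.0]
ee_rot: [-0.0, 1.0, -0.01, -0.0]
force: [-0.2, -0.7, 0.9]
grip_width: 0.998
grip_force: 0.0
```

Call:
send_rows(
  targets=[0,0,0,0,0,0.06,1,0,0,0,0,0,0.04,1,0,0,0,0,0,0,1],
)

```text
time_s: 13.18
eef_pos: [529.2, -34.5, 47.9]
ee_rot: [-0.0, 1.0, -0.01, -0.0]
force: [0.4, -0.3, -0.1]
grip_width: 0.998
grip_force: 0.0
```

Call:
send_rows(
  targets=[0,0,0,0,0,0.03,1,0,0,0,0,0,0,1],
)

```text
time_s: 13.42
eef_pos: [529.3, -34.5, 46.2]
ee_rot: [-0.0, 1.0, -0.01, -0.0]
force: [0.7, 0.3, -0.4]
grip_width: 1.003
grip_force: 0.0
```

Call:
send_rows(
  targets=[0,0,0,0,0,0.03,1,0,0,0,0,0,0,1],
)

```text
time_s: 13.68
eef_pos: [529.3, -34.5, 44.4]
ee_rot: [-0.0, 1.0, -0.01, -0.0]
force: [-0.1, -0.2, -0.2]
grip_width: 0.998
grip_force: 0.0
```

Call:
send_rows(
  targets=[0,0,0,0,0,0.03,1,0,0,0,0,0,0,1],
)

```text
time_s: 13.92
eef_pos: [529.2, -34.5, 42.6]
ee_rot: [-0.0, 1.0, -0.01, -0.0]
force: [0.3, 0.4, -0.3]
grip_width: 1.006
grip_force: 0.0
```

Call:
send_rows(
  targets=[0,0,0,0,0,0.02,1,0,0,0,0,0,0,1],
)

```text
time_s: 14.18
eef_pos: [529.4, -34.6, 41.9]
ee_rot: [0.0, 1.0, -0.01, 0.0]
force: [-1.8, -0.1, 4.9]
grip_width: 1.003
grip_force: 2.3
```

```bash
python3 st.py;python3 - <<'E'
from rig import eyes
import cv2,numpy as np
c=eyes.capture("side");cv2.imwrite("pics/m5.png",cv2.resize(c["img"][190:320,320:490][:,:,::-1],None,fx=4.5,fy=4.5,interpolation=cv2.INTER_CUBIC))
E
```

```text
t 14.175 p [529.4 -34.6  41.9] j [-0.29  0.55  1.69 -0.    0.9   1.31] F [-1.8 -0.1  4.9] g 1.0032145304668314
[[ 1.    -0.021  0.   ]
 [-0.021 -1.    -0.   ]
 [ 0.     0.    -1.   ]]
```

View pics/m5.png

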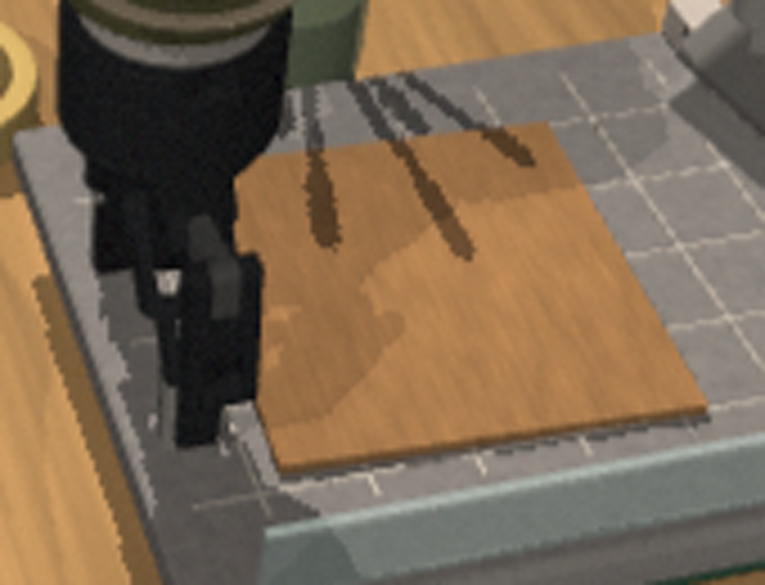

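Contact at z 41.9 means the tips sit 13 mm behind the TCP, on the bed at 55. I'll lift 1.8 mm and push.

Call:
send_rows(
  targets=[0,0,0,0,0,-0.03,1,0,0,0,0.15,0,0,1,0,0,0,0.15,0,0,1,0,0,0,0.15,0,0,1,0,0,0,0.15,0,0,1],
)

```text
time_s: 14.85
eef_pos: [565.9, -35.3, 43.2]
ee_rot: [-0.0, 1.0, -0.01, -0.0]
force: [0.1, 0.1, 0.3]
grip_width: 0.999
grip_force: 0.3
```

Call:
send_rows(
  targets=[0,0,0,0.15,0,0,1,0,0,0,0.15,0,0,1,0,0,0,0.15,0,0,1,0,0,0,0.15,0,0,1,0,0,0,0,0,0,1],
)

```text
time_s: 15.48
eef_pos: [601.9, -36.1, 43.3]
ee_rot: [0.0, 1.0, -0.01, 0.0]
force: [-0.0, 0.6, 0.4]
grip_width: 1.003
grip_force: 0.0
```

```bash
cat > bd.py <<'E'
from rig import eyes
from h import *
import sys
c=eyes.capture("scene");h=cv2.cvtColor(c["img"],cv2.COLOR_RGB2HSV);m=(h[...,1]>90)&(h[...,0]<25)&(h[...,2]>60);k=np.zeros_like(m)
cv2.imwrite("pics/"+sys.argv[1],cv2.resize(c["img"][230:410,220:430][:,:,::-1],None,fx=3,fy=3,interpolation=cv2.INTER_CUBIC))
k[255:400,245:400]=1
ct=big(cv2.morphologyEx((m&k).astype(np.uint8),2,np.ones((3,3))))
q=cv2.approxPolyDP(cv2.convexHull(ct),6,True)[:,0];print(q.tolist(),[plane(c,*p,60).round(0)[:2].tolist() for p in q])
E
python3 bd.py b6.png; python3 st.py
```

```text
[[346, 276], [384, 333], [320, 368], [285, 307]] [[619.0, 52.0], [775.0, 46.0], [769.0, -109.0], [613.0, -103.0]]
t 15.525 p [601.5 -36.   43.3] j [-0.25  0.68  1.45  0.    1.01  1.34] F [-0.3 -0.3 -0.1] g 0.9992425632987102
[[ 1.    -0.021  0.   ]
 [-0.021 -1.    -0.   ]
 [ 0.     0.    -1.   ]]
```

Call:
send_rows(
  targets=[0,0,0,0.13,0,0,1,0,0,0,0.13,0,0,1,0,0,0,0.1,0,0,1,0,0,0,0,0,0,1],
)

```text
time_s: 16.02
eef_pos: [623.3, -36.5, 43.3]
ee_rot: [0.0, 1.0, -0.01, 0.0]
force: [-0.2, 0.9, -0.1]
grip_width: 1.003
grip_force: 0.0
```

Call:
send_rows(
  targets=[0,0,0,0.03,0,0,1,0,0,0,0.03,0,0,1,0,0,0,0,0,0,1],
)

```text
time_s: 16.4
eef_pos: [626.6, -36.6, 43.4]
ee_rot: [0.0, 1.0, -0.01, 0.0]
force: [0.1, 0.3, 0.5]
grip_width: 0.996
grip_force: 0.0
```

Call:
send_rows(
  targets=[0,0,0,0.03,0,0,1,0,0,0,0,0,0,1],
)

```text
time_s: 16.65
eef_pos: [628.4, -36.6, 43.3]
ee_rot: [0.0, 1.0, -0.01, 0.0]
force: [0.5, 0.6, -0.1]
grip_width: 0.999
grip_force: 0.0
```

Call:
send_rows(
  targets=[0,0,0,0.03,0,0,1,0,0,0,0,0,0,1],
)

```text
time_s: 16.9
eef_pos: [630.3, -36.7, 43.3]
ee_rot: [0.0, 1.0, -0.01, 0.0]
force: [-0.1, 0.2, -0.5]
grip_width: 0.998
grip_force: 0.0
```

Call:
send_rows(
  targets=[0,0,0,0.02,0,0,1,0,0,0,0,0,0,1],
)

```text
time_s: 17.15
eef_pos: [630.8, -36.5, 43.2]
ee_rot: [-0.0, 1.0, -0.01, -0.001]
force: [-4.7, 0.7, 2.3]
grip_width: 0.997
grip_force: 2.4
```

Call:
send_rows(
  targets=[0,0,0,0.02,0,0,1,0,0,0,0,0,0,1],
)

```text
time_s: 17.4
eef_pos: [631.0, -36.4, 43.1]
ee_rot: [-0.0, 1.0, -0.01, -0.002]
force: [-11.9, 0.4, 5.7]
grip_width: 1.003
grip_force: 5.4
```

Call:
send_rows(
  targets=[0,0,0,0.02,0,0,1,0,0,0,0,0,0,1],
)

```text
time_s: 17.65
eef_pos: [631.2, -36.4, 43.0]
ee_rot: [-0.0, 1.0, -0.01, -0.004]
force: [-17.3, 1.3, 8.3]
grip_width: 0.998
grip_force: 8.5
```

```bash
python3 bd.py b7.png; python3 st.py
```

```text
[[353, 285], [390, 342], [326, 378], [292, 317]] [[646.0, 53.0], [798.0, 45.0], [793.0, -109.0], [642.0, -102.0]]
t 17.7 p [631.2 -36.3  43. ] j [-0.24  0.74  1.34 -0.    1.07  1.35] F [-17.2   1.6   9.3] g 0.9989266562465668
[[ 1.    -0.021 -0.007]
 [-0.021 -1.     0.001]
 [-0.007 -0.001 -1.   ]]
```

The pushing force is 17 N with both pads inside the board's corners, so the board is seated against the fence. I'll back off and check.

Call:
send_rows(
  targets=[0,0,0,-0.1,0,0,1,0,0,0,-0.3,0,0,1,0,0,0,-0.4,0,-0.4,1,0,0,0,-0.6,0,-0.8,1,0,0,0,-0.6,0,-0.8,1],
)

```text
time_s: 18.32
eef_pos: [512.9, -34.2, 164.7]
ee_rot: [0.0, 1.0, -0.01, 0.001]
force: [0.4, 0.2, 0.4]
grip_width: 0.998
grip_force: 0.0
```

Call:
send_rows(
  targets=[0,0,0,-0.8,0,-0.6,1,0,0,0,-0.6,0,-0.6,1,0,0,0,0,0,0,1,0,0,0,0,0,0,1],
)

```text
time_s: 18.82
eef_pos: [430.2, -32.5, 234.9]
ee_rot: [0.0, 1.0, -0.011, 0.0]
force: [-0.3, -0.9, -0.4]
grip_width: 0.997
grip_force: 0.0
```

```bash
python3 bd.py b8.png; python3 st.py; python3 - <<'E'
from rig import eyes
import cv2,numpy as np
c=eyes.capture("side")["img"];S=eyes.capture("scene")["img"]
a=cv2.resize(c[170:340,310:570],(780,510))[:, :400] if 0 else cv2.resize(c[170:340,330:570],(420,298));b=cv2.resize(S[180:400,200:430],(380,363))
o=np.zeros((363,800,3),np.uint8);o[:298,:420]=a;o[:,420:]=b
cv2.imwrite("pics/m8.png",o[:,:,::-1])
E
```

```text
[[353, 285], [390, 342], [326, 378], [292, 317]] [[646.0, 53.0], [798.0, 45.0], [793.0, -109.0], [642.0, -102.0]]
t 18.875 p [430.1 -32.5 234.4] j [-0.35  0.1   1.75  0.    1.29  1.24] F [-0.1  0.4 -0.2] g 0.999712733864512
[[ 1.    -0.021 -0.001]
 [-0.021 -1.     0.   ]
 [-0.001 -0.    -1.   ]]
```

View pics/m8.png

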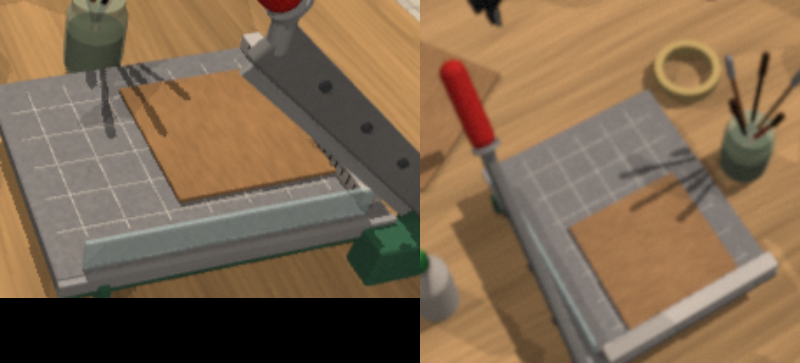

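The board lies along the fence with no gap, back edge at right crop (628,330)-(738,268). The blade arm stays up, the jar, glue and tape haven't moved, and the hand is clear. I'm handing the job in.

```bash
python3 -c "
from rig import job
print(job.finish_job())"
```

```text
the job is handed in; nothing more can be done
None
```

The job is handed in at about 19 s of the 64 s allowed: the blade arm stands raised by itself, the brown board sits flush against the rear fence, the jar, glue and tape were left untouched, and the hand is clear.

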